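# Stopper a batch of vials with the bench press

## Robot

A 6-joint arm with a two-finger parallel gripper is mounted at the origin on the work surface. World frame = base frame: x ahead of the robot, y to its left, z up, the work surface at z = 0. Lengths are in m, angles in rad, forces in N, time in s.
With the tool pointing down it reaches from about 0.35 to 0.95 m from the base axis. Payload 17.4 kg.
Tool frame: the origin (TCP) lies midway between the tips of the shut fingers; the grasp point (between the pads) lies 19 mm behind it; z points along the fingers, y is the line along which they close (so a half turn about z gives the same grasp; the last joint's range is limited). The gripper opens to 93 mm and grips with 3 to 60 N. Pads are 15 mm wide; open, the fingers measure 128 mm over their backs; the gripper's body (75 mm by 188 mm) begins 65 mm behind the grasp point.
Start: joints at [-1.307, 0.116, 1.442, -0, 1.584, -0.038], TCP at [0.201, -0.645, 0.219] pointing down, gripper open.
Joint ranges: [-2.83, 2.83], [-0.83, 2.19], [0.07, 2.5], [-1.14, 4.28], [0.01, 3], [-2.97, 2.97]. Speed limits (rad/s): [1.89, 1.89, 2.22, 3.14, 3.14, 3.14].

## Interface

Orientations are given as a rotation vector (axis times angle).
In Python, from plant import r, viewer, finish_job gives the robot as it stands.
- The arm moves only by the tool jog_arm, never from a script. Its argument "plan" is a list of rows, each a list of 7 numbers: the closure, from -1 (fully open) to 1 (shut), then the shift along the tool's x, y, z in mm, then the turn, a rotation vector about the tool's x, y, z in degrees. In form: [[claw, x, y, z, rx, ry, rz], ...]. A call has 1 to 5 rows; each row shifts and turns the commanded pose from where the row before left it, along the tool's axes as they then stand; what a row does not reach is not made up. A row lasts 1/12 s, in which the tool goes at most 41.7 mm and 7.16 degrees, less where a joint would pass 70% of its speed; a pose out of reach is approached as far as the arm can. A call with a gripper value outside its range is refused whole. The fingers move at their own pace and stop on an object; "grip_force" is the grip in N (left out, the last holds). Time passes only in rows, so rows that do not move let the fingers close. It gives the time, the measured TCP pose, the force, the opening and the grip force at its end, in the units of the state.
- r.get_state(): the state, without advancing time (a new reading comes with each control period).
- viewer.read_camera(name): name is "side" or "top" or "wrist"; returns the picture (480x640x3 uint8, red, green, blue); there is no depth.
- viewer.camera_info(name): a dict with "vfov" (degrees; the focal length in pixels is half the picture's height over the tangent of half this angle, whatever the lens; pixels are square), "cx", "cy" (the principal point, pixels), "T" (4x4, takes a point from camera to world coordinates); the wrist camera has in their place "tool_from_camera" (4x4, takes a point from camera to tool coordinates, whose origin is the TCP and whose axes are the flange's). Camera axes: x right, y down, z forward; pixel columns grow to the right and rows downward; lengths in m; the calibration is good to about 2 mm. A picture is of the moment at which its call begins: read the wrist's pose just before it. camera_info takes no time and is no camera call.
- finish_job(): hands the job in; it is judged then, once.
The state is a dict: "clock": time; "joint_pos": joint angles; "dq": joint speeds; "joint_efforts": joint torques, N m; "ee_pos": TCP position; "tcp_rot": TCP orientation; "force": force on the tool from outside, world axes, zero at the start; "moment": the same for the moment, N m; "width": opening from 0.0 (shut) to 1.0 (fully open); "grip_force": force on a finger pad.
Only numpy, scipy, OpenCV 4.12 (cv2) and the standard library are available. Lean on these libraries where they do the work, as an engineer would, in place of code of your own. Each camera call takes 0.05 s, during which the arm holds its last target. There are 200 camera calls.

## Task

Push the stoppers into the vials standing in the bench press. First turn its dial to the three-dot mark so that it clicks in there, then flip the safety catch up and over forward, well clear of the handle's stop pin, and only then pull the handle all the way down with the gripper and hold it down against its spring. Finish while still holding the handle fully down, with the dial still on three dots and the catch still open; do not move or knock over the bottles and glassware standing around.

Things in the scene. Friction and masses are not known exactly. Their poses are not given: they have to be found in the camera images.
- press: vial press fixed to the table, place and heading vary. Origin at table height midway between its two white uprights; x points to its back (the front faces the robot), y left, z up. Grey base 30 mm high, x -190 to 90, y -180 to 110 mm. Uprights and crown x -35 to 35, y -75 to 75, top z 160 mm, vials and moving platen between. Dial front left, catch on a steel fork at right, bail handle on top
- dial (a joint): turn of the dial, rad, clockwise seen from above, 0 to 1.8 between end stops. Spring detents (0.07 N m) at 0, 0.6, 1.2 and 1.8: the marks of one, two, three and four 4 mm raised white dots, 50 mm from its axis. Three dots is 1.2. It starts in the one-dot or two-dot notch
- dial_grip (a point): on the dial's axis at grip height, press x -130, y 45, z 64 mm. Black 48 mm disc, top at z 42 mm, with an upright grip bar 46 mm long, 14 mm thick, z 42 to 70 mm. Turns with the dial: its x axis lies along the bar towards the end with the white pointer line, 0.9 - q rad counterclockwise from the press's x axis at dial value q
- catch (a joint): angle of the catch, rad: 0 shut (lying back level, its end 2 mm in front of the stop pin, barring the handle), grows as its free end flips up and over towards the press's front; end stop 2.3; well clear is above 1.4. Stays where left by friction (0.04 N m)
- catch_hinge (a point): catch's hinge centre, fixed at press x -60, y -150, z 170 mm; axis along the press's y. Its fork is 22 mm long in x, 44 mm wide, top z 178 mm. Shut, the catch is a dark steel strut from here 46 mm back along +x, 22 mm wide, 14 mm thick, with a thumb tab standing on its end
- catch_tab (a point): middle of the thumb tab's top edge, moves with the catch. Tab 8 mm thick in x, 26 mm wide in y, standing on the strut's free end, flush with it; when shut it is centred 42 mm behind the hinge, its top 65 mm above hinge height (z 235 mm). Pushed from behind with closed fingers towards press -x, tips 48 mm above hinge height, to 35 mm past the hinge, then down 16 mm, it turns up and over
- stop_pin (a point): middle of the stop pin that the catch bars: a steel rod of radius 5 mm on the handle's right arm, along the press's y from y -83 to -167 mm; with the handle up at press x -7, z 174 mm. Moves with the handle
- handle (a joint): turn of the bail handle, rad: 0 at rest (up), grows as the bar is pulled forward and down; end stop at 1.0 = fully down. A spring drives it back to 0 (about 4 N at the bar at the start, 11 N at the end). With the catch shut it cannot pass about 0.06
- handle_hinge (a point): on the handle's hinge axis (the press's y axis), fixed on the press at x 0, y 0, z 130 mm
- handle_bar (a point): middle of the round black grip bar, 22 mm thick, along the press's y, on steel arms of radius 5 mm at y -83 and 83 mm. Circle of 130 mm radius about handle_hinge: at handle value q it is 130 sin(0.15+q) mm in front of (press -x) and 130 cos(0.15+q) mm above it: z 259 mm up, 183 mm down. Pinch from above, fingers before and behind; it can turn between the pads
- stray_vial: small stoppered vial standing on the right front of the press's base, 22 mm across, 42 mm tall; origin under its middle. Leave alone
- amber_bottle1: amber bottle with blue cap left of the press, 76 mm across, 170 mm tall; origin under its middle. Leave alone
- amber_bottle2: the second bottle of the same kind, behind the first. Leave alone
- beaker: glass beaker left of the press, 72 mm across, 90 mm tall; origin under its middle. Leave alone
- flask: glass conical flask right of the press, 80 mm across, 118 mm tall; origin under its middle. Leave alone
- cylinder: slim measuring cylinder right of the press, foot 64 mm across, 140 mm tall; origin under its middle. Leave alone
- tip_box: box of pipette tips left of the press's front, 122 x 87 mm, 65 mm tall; origin under its middle. Leave alone

How it is judged:
On the way, in this order (a step that is already met when the one before it is completed fails the run):
1. the dial sits in the three-dot notch, the catch still shut (value of joint dial between 1.05 and 1.35 rad and value of joint catch below 0.5 rad and value of joint handle below 0.15 rad), for 0.3 s.
2. the catch is flipped open, the handle still up (value of joint dial between 1.05 and 1.35 rad and value of joint catch above 1.4 rad and value of joint handle below 0.15 rad), for 0.2 s.
3. the handle is held fully down by the gripper (value of joint dial between 1.05 and 1.35 rad and value of joint catch above 1.4 rad and value of joint handle above 0.9 rad and contact force between the fingers and handle above 2 N), for 0.5 s.
At the end, for the whole second after the job is handed in: the program ends with the gripper's fingers still holding the handle (over 2 N) within 0.1 rad of fully down, the catch open beyond 1.4 rad and the dial within 0.15 rad of the three-dot mark (all of step 3); the arm keeps its last pose, push and grip.
It fails at once if a bystander (vial, bottle, beaker, flask, cylinder, tip box) was moved over 30 mm (distance of any of stray_vial, amber_bottle1, amber_bottle2, beaker, flask, cylinder, tip_box from where it was at the start of the episode above 0.03 m).
It fails at once if a bystander was tipped over (angle between any of stray_vial, amber_bottle1, amber_bottle2, beaker, flask, cylinder, tip_box's own z axis and vertical above 0.4 rad).
It also fails if it takes over 58 s, if anything falls off the work surface, if the arm or the gripper's body presses on something with over 40 N, if the wrist force passes 120 N, or if a joint passes its speed limit or range.

## Working session

There is one attempt and no reset: what is moved stays moved. The work goes in short steps, Python scripts to look and compute and a tool call to move; the robot and the scene stay as the last step left them, time stands still between calls to the robot, and variables do not carry over. Pictures are saved under pics/ and viewed, at most 10 in all, crops included, and the job is handed in when it is done.

Besides the shell and the picture viewer there is one more tool, called after "Request:" by a JSON object that holds its "name" and its "arguments". jog_arm: Moves the arm, as the interface text tells. Its arguments: {"type":"object","properties":{"plan":{"type":"array","items":{"type":"array","items":{"type":"number"}}},"grip_force":{"type":"number"}},"required":["plan"]}

```bash
mkdir -p pics
python3 - <<'E'
from plant import r, viewer
import cv2,numpy as np
np.set_printoptions(precision=4,suppress=True)
s=r.get_state(); print(s)
for n in("top","side"):
    im=viewer.read_camera(n); cv2.imwrite(f"pics/{n}1.png",im[:,:,::-1]); print(n,viewer.camera_info(n))
print(viewer.camera_info("wrist"))
E
```

```text
{'clock': 0.0, 'joint_pos': array([-1.3068,  0.1165,  1.4423,  0.    ,  1.584 , -0.0378]), 'dq': array([ 0.0005,  0.0003, -0.0014, -0.0002,  0.0019, -0.0014]), 'joint_efforts': array([ -0.0022, -72.1263, -62.2607,   0.078 ,   0.0239,  -0.0001]), 'ee_pos': array([ 0.2006, -0.6443,  0.2179]), 'tcp_rot': array([-3.1047, -0.4721,  0.0002]), 'force': array([-0.4664,  0.1309,  0.2052]), 'moment': array([ 0.0267, -0.0283, -0.0013]), 'grip_force': 0.0, 'width': 0.9978870316879197}
top {'vfov': 53.311256808659266, 'cx': 318.82821328024954, 'cy': 240.79794008759066, 'T': array([[-0.0246, -0.9984,  0.0501,  0.5039],
       [-0.9996,  0.0253,  0.012 ,  0.0395],
       [-0.0132, -0.0498, -0.9987,  1.0592],
       [ 0.    ,  0.    ,  0.    ,  1.    ]])}
side {'vfov': 56.21390960650901, 'cx': 317.7746272930399, 'cy': 231.35522506386653, 'T': array([[ 0.9827, -0.0893,  0.1621,  0.4217],
       [-0.1849, -0.511 ,  0.8395, -0.6038],
       [ 0.0079, -0.8549, -0.5187,  0.6027],
       [ 0.    ,  0.    ,  0.    ,  1.    ]])}
{'vfov': 62.69718145701041, 'cx': 313.7327848357286, 'cy': 240.20018124586497, 'tool_from_camera': array([[-0.0007, -0.9708, -0.2399,  0.0662],
       [ 1.    , -0.0008,  0.0003, -0.0006],
       [-0.0004, -0.2399,  0.9708, -0.1667],
       [ 0.    ,  0.    ,  0.    ,  1.    ]])}
```

View pics/top1.png

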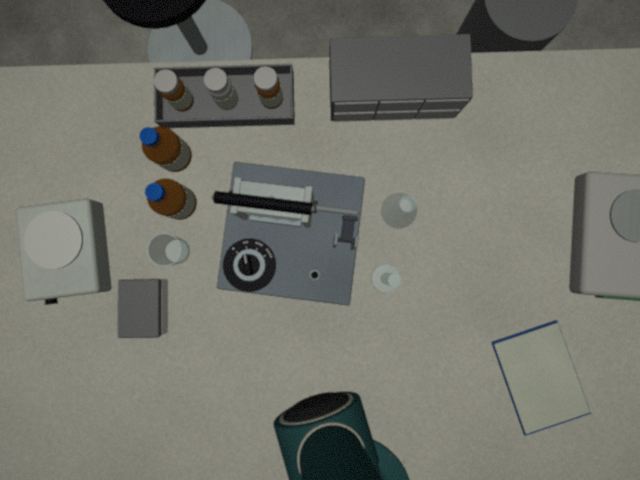

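View pics/side1.png

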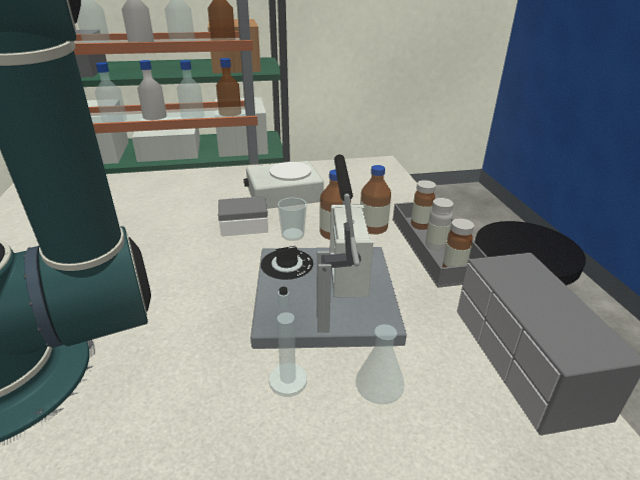

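The top view shows the press at the centre: base corners near (234,163), (364,178), (351,304) and (218,290), the dial at (249,264), the bar from (217,197) to (313,208), and the catch near (346,232). The side view confirms the layout, with the cylinder and flask on the right. I'll enlarge the press next.

Run:
```python
import cv2,numpy as np
im=cv2.imread("pics/top1.png")[150:315,205:425]
a=cv2.resize(im,None,fx=3.6,fy=3.6,interpolation=cv2.INTER_CUBIC); cv2.imwrite("pics/topc.png",cv2.convertScaleAbs(a,alpha=1.5))
```

```text
(no output)
```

View pics/topc.png

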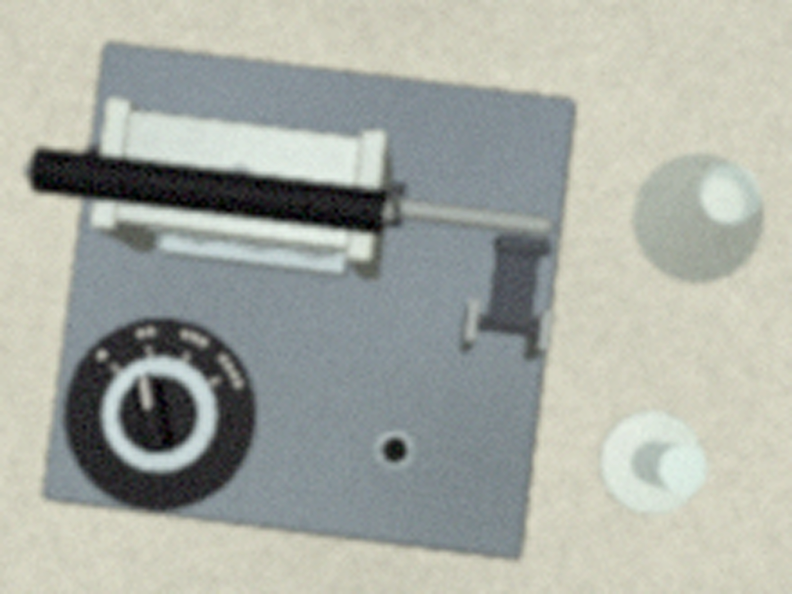

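The crop shows the base corners at crop pixels BL (107,42), BR (575,98), FR (520,557) and FL (44,498). The dial centre is at (159,414) with the pointer at two dots. The bar's middle is about (209,190) and the catch tab about (522,243). I'll fit the press pose from these.

```bash
cat > h.py <<'E'
import numpy as np
from plant import r, viewer
from scipy.spatial.transform import Rotation as R
from scipy.optimize import least_squares
np.set_printoptions(precision=4,suppress=True)
def project(n,P,Ttool=None):
    c=viewer.camera_info(n); f=240/np.tan(np.radians(c["vfov"]/2))
    T=c["T"] if n!="wrist" else Ttool@c["tool_from_camera"]
    p=(np.asarray(P)-T[:3,3])@T[:3,:3]
    return p[:,:2]/p[:,2:]*f+[c["cx"],c["cy"]]
def world(h,P):  # h=x,y,psi ; P press coords mm
    P=np.atleast_2d(P)/1000.; c,s=np.cos(h[2]),np.sin(h[2])
    return np.c_[h[0]+c*P[:,0]-s*P[:,1],h[1]+s*P[:,0]+c*P[:,1],P[:,2]]
def tool():
    s=r.get_state();T=np.eye(4);T[:3,:3]=R.from_rotvec(s["tcp_rot"]).as_matrix();T[:3,3]=s["ee_pos"];return T
def toolmove(T,target): return (np.asarray(target)-T[:3,3])@T[:3,:3]*1000
E
python3 - <<'E'
from h import *
P=np.array([[90,110,30],[90,-180,30],[-190,-180,30],[-190,110,30],[-130,45,32],[-19.4,0,259.]])
Q=np.array([[107,42],[575,98],[520,557],[44,498],[159,414],[209,189]])
Q=(Q+.5)/3.6-.5+[205,150]
f=least_squares(lambda h:(project("top",world(h,P))-Q).ravel(),[.6,0,-.1])
print(f.x); print(f.fun.reshape(-1,2))
h=f.x
# side check: base corners & bar ends & tab
pts=[[-190,-180,30],[90,-180,30],[-60,-150,170],[-18,-150,235],[-19.4,-88,259],[-19.4,88,259],[-130,45,64]]
print(project("side",world(h,pts))); print(world(h,pts[2:]))
print((project("top",world(h,pts))-[205,150])*3.6)
E
python3 - <<'E'
import cv2
im=cv2.imread("pics/side1.png")[145:355,240:420]
cv2.imwrite("pics/sidec.png",cv2.convertScaleAbs(cv2.resize(im,None,fx=2.8,fy=2.8,interpolation=cv2.INTER_CUBIC),alpha=1.4))
E
```

```text
[ 0.6304  0.1389 -0.1485]
[[-1.3267 -0.9265]
 [ 0.9837 -0.4981]
 [ 0.7069  0.8917]
 [-1.0187  0.3882]
 [ 0.4285 -0.2571]
 [ 0.1578  0.2655]]
[[249.9296 337.3496]
 [407.1913 334.0307]
 [323.7822 261.4508]
 [350.5924 227.7462]
 [346.7555 196.7954]
 [338.713  157.4394]
 [286.2689 250.2093]]
[[ 0.5489 -0.0005  0.17  ]
 [ 0.5904 -0.0068  0.235 ]
 [ 0.5982  0.0548  0.259 ]
 [ 0.6242  0.2288  0.259 ]
 [ 0.5085  0.2027  0.064 ]]
[[521.2447 558.9103]
 [577.2412  94.907 ]
 [507.7961 323.7334]
 [524.2582 230.0997]
 [394.7651 211.4778]
 [ 22.5547 165.93  ]
 [150.4724 411.744 ]]
```

View pics/sidec.png

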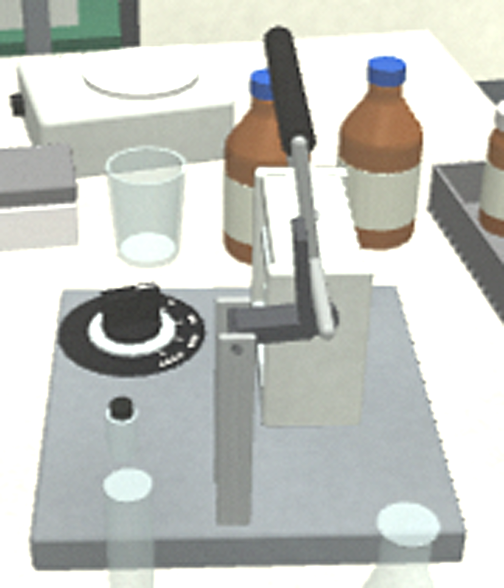

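The side view agrees with the fitted pose to about 2 px, and the dial is at two dots. I'll travel at a height clear of the glassware, to above the dial.

Request:
{"name": "jog_arm", "arguments": {"plan": [[-1,22,-29,0,0,0,0],[-1,22,-29,0,0,0,0],[-1,22,-29,0,0,0,0],[-1,22,-29,0,0,0,0],[-1,22,-29,0,0,0,0]]}}

```text
clock: 0.52
ee_pos: [0.2627, -0.4717, 0.2181]
tcp_rot: [-3.105, -0.471, 0.0]
force: [0.5, 0.2, -0.6]
width: 1.001
grip_force: 0.0
```

Request:
{"name": "jog_arm", "arguments": {"plan": [[-1,22,-29,0,0,0,0],[-1,22,-29,0,0,0,0],[-1,22,-29,0,0,0,0],[-1,22,-29,0,0,0,0],[-1,22,-29,0,0,0,0]]}}

```text
clock: 0.93
ee_pos: [0.3245, -0.3005, 0.2184]
tcp_rot: [-3.106, -0.472, -0.0]
force: [1.2, -0.8, -0.1]
width: 0.999
grip_force: 0.0
```

Request:
{"name": "jog_arm", "arguments": {"plan": [[-1,22,-29,0,0,0,0],[-1,22,-29,0,0,0,0],[-1,22,-29,0,0,0,0],[-1,22,-29,0,0,0,0],[-1,22,-29,0,0,0,0]]}}

```text
clock: 1.35
ee_pos: [0.3864, -0.1293, 0.2186]
tcp_rot: [3.106, 0.472, 0.0]
force: [1.0, -0.8, -0.7]
width: 0.996
grip_force: 0.0
```

Request:
{"name": "jog_arm", "arguments": {"plan": [[-1,22,-29,0,0,0,0],[-1,22,-29,0,0,0,0],[-1,22,-29,0,0,0,0],[-1,22,-29,0,0,0,0],[-1,22,-29,0,0,0,0]]}}

```text
clock: 1.77
ee_pos: [0.4484, 0.042, 0.2186]
tcp_rot: [3.106, 0.473, 0.0]
force: [0.9, -0.8, 0.4]
width: 1.003
grip_force: 0.0
```

Request:
{"name": "jog_arm", "arguments": {"plan": [[-1,22,-29,0,0,0,0],[-1,22,-27,0,0,0,0],[-1,22,-27,0,0,0,4.5],[-1,14,-17,0,0,0,4.2],[-1,0,0,0,0,0,0]]}}

```text
clock: 2.18
ee_pos: [0.4972, 0.1617, 0.2177]
tcp_rot: [-3.133, -0.232, 0.002]
force: [-0.3, 0.7, -0.6]
width: 1.001
grip_force: 0.0
```

Run:
```python
from h import *
import cv2
T=tool(); im=viewer.read_camera("wrist"); cv2.imwrite("pics/w1.png",cv2.convertScaleAbs(im[:,:,::-1],alpha=1.4)); np.save("T1.npy",T)
s=r.get_state(); print(s["ee_pos"],s["joint_pos"],np.arctan2(T[1,0],T[0,0]))
h=[.6304,.1389,-.1485]
pts=world(h,[[-130,45,70],[-130,45,42],[-190,110,30],[-130,45,30],[-19.4,0,259]])
print(project("wrist",pts,T)); print(toolmove(T,world(h,[-130,45,46])))
```

```text
[0.4967 0.1601 0.2178] [ 0.2629 -0.2202  1.7662  0.      1.5972  1.682 ] 0.14801397955613083
[[266.248  205.3668]
 [269.9972 200.3841]
 [186.5102 239.8147]
 [271.4286 198.4817]
 [445.2406 -16.3574]]
[[ 17.4023 -38.7267 171.6736]]
```

View pics/w1.png

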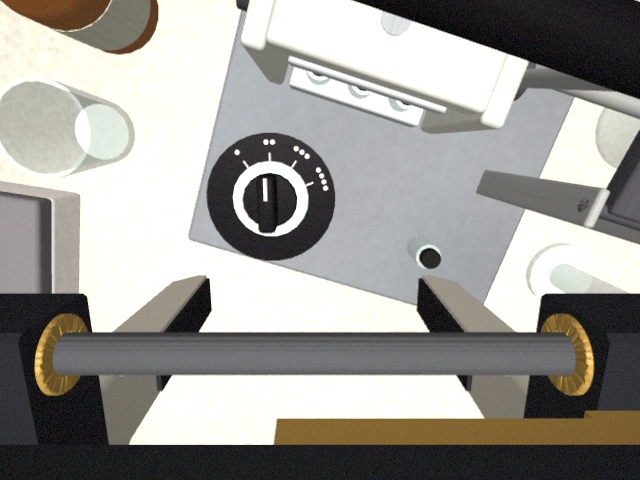

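The wrist view shows the dial disc centre at (271,197), against a prediction of (271,198). The bar is vertical in the image with its pointer at two dots, and FL is at (190,239). The fit is good to about 1 mm, so I'll go down onto the dial bar.

Request:
{"name": "jog_arm", "arguments": {"plan": [[-0.3,9,-19,20,0,0,0],[-0.3,9,-20,30,0,0,0],[-0.3,0,0,35,0,0,0],[-0.3,0,0,35,0,0,0],[-0.3,0,0,25,0,0,0]]}}

```text
clock: 2.65
ee_pos: [0.5073, 0.1989, 0.0706]
tcp_rot: [3.132, 0.237, -0.004]
force: [-0.1, 0.5, -0.1]
width: 0.693
grip_force: 0.0
```

Run:
```python
from h import *
T=tool(); h=[.6304,.1389,-.1485]; r.get_state()
print(toolmove(T,world(h,[-130,45,46])), T[:3,3])
```

```text
[[ 1.7914 -3.5654 24.5457]] [0.5073 0.1989 0.0706]
```

Request:
{"name": "jog_arm", "arguments": {"plan": [[-0.3,1,-1,14,0,0,0],[-0.3,0,0,9,0,0,0],[-0.3,0,0,0,0,0,0],[0.6,0,0,0,0,0,0],[0.9,0,0,0,0,0,0]], "grip_force": 20}}

```text
clock: 3.07
ee_pos: [0.5103, 0.2011, 0.0525]
tcp_rot: [-3.132, -0.235, -0.004]
force: [-0.0, 0.5, -0.0]
width: 0.556
grip_force: 0.0
```

Request:
{"name": "jog_arm", "arguments": {"plan": [[1,0,0,0,0,0,0],[1,0,0,0,0,0,0],[1,0,0,0,0,0,0],[1,0,0,0,0,0,0]]}}

```text
clock: 3.4
ee_pos: [0.5095, 0.2011, 0.051]
tcp_rot: [-3.133, -0.235, -0.001]
force: [0.0, 0.1, -0.5]
width: 0.267
grip_force: 0.0
```

Request:
{"name": "jog_arm", "arguments": {"plan": [[1,0,-1,4,0,0,0],[1,0,0,0,0,0,0],[1,0,0,0,0,0,0],[1,0,0,0,0,0,0],[1,0,0,0,0,0,0]]}}

```text
clock: 3.82
ee_pos: [0.5091, 0.2028, 0.0462]
tcp_rot: [-3.131, -0.236, 0.0]
force: [1.2, 7.0, -3.0]
width: 0.151
grip_force: 20.0
```

Request:
{"name": "jog_arm", "arguments": {"plan": [[1,0,0,0,0,0,5],[1,0,0,0,0,0,6],[1,0,0,0,0,0,6],[1,0,0,0,0,0,6],[1,0,0,0,0,0,6]]}}

```text
clock: 4.23
ee_pos: [0.5089, 0.2024, 0.0462]
tcp_rot: [-3.09, 0.564, 0.001]
force: [-0.5, 3.9, -1.6]
width: 0.152
grip_force: 19.9
```

Request:
{"name": "jog_arm", "arguments": {"plan": [[1,0,0,0,0,0,6],[1,0,0,0,0,0,0],[1,0,0,0,0,0,0],[1,0,0,0,0,0,0]]}}

```text
clock: 4.57
ee_pos: [0.5089, 0.2024, 0.0462]
tcp_rot: [-3.06, 0.711, 0.001]
force: [-1.3, 5.7, -4.1]
width: 0.151
grip_force: 19.9
```

Run:
```python
from h import *
T=tool(); s=r.get_state()
print("dial est",0.9-(np.arctan2(T[1,0],T[0,0])+.1485), s["force"],s["moment"],s["width"],s["joint_pos"])
```

```text
dial est 1.2079320611599078 [-1.2838  5.6619 -4.1072] [ 1.136   0.107  -0.0123] 0.15090942548612035 [ 0.3314 -0.0591  1.9069  0.0008  1.2942  2.3584]
```

The dial is at about 1.21 by the tool's heading. I'll release, back off along the bar and rise.

Request:
{"name": "jog_arm", "arguments": {"plan": [[0.2,0,0,0,0,0,0],[0.2,0,0,0,0,0,0],[0.2,0,0,0,0,0,0],[0.2,0,0,0,0,0,0],[0.2,-10,0,-10,0,0,0]]}}

```text
clock: 4.98
ee_pos: [0.5, 0.2057, 0.0553]
tcp_rot: [3.057, -0.718, -0.003]
force: [-0.1, -0.2, -1.0]
width: 0.394
grip_force: 0.0
```

Request:
{"name": "jog_arm", "arguments": {"plan": [[0.2,-20,0,-20,0,0,0],[0.2,-10,0,-36,0,0,0],[0.2,0,0,-38,0,0,0],[0.2,0,0,-38,0,0,0],[0.5,0,0,-38,0,0,-4]]}}

```text
clock: 5.4
ee_pos: [0.4722, 0.2199, 0.2295]
tcp_rot: [-3.081, 0.611, -0.001]
force: [0.4, 0.6, -0.6]
width: 0.364
grip_force: 0.0
```

Request:
{"name": "jog_arm", "arguments": {"plan": [[1,0,0,-38,0,0,-7],[1,0,0,-30,0,0,-6.6],[1,0,0,-12,0,0,0],[1,0,0,0,0,0,0]]}}

```text
clock: 5.73
ee_pos: [0.4734, 0.2201, 0.3105]
tcp_rot: [-3.13, 0.243, -0.007]
force: [0.8, 1.3, -0.2]
width: 0.092
grip_force: 0.0
```

Run:
```python
from h import *
import cv2
T=tool(); im=viewer.read_camera("wrist"); np.save("T2.npy",T); cv2.imwrite("pics/w2.png",cv2.convertScaleAbs(im[:,:,::-1],alpha=1.4))
h=[.6304,.1389,-.1485]
print(T[:3,3],np.arctan2(T[1,0],T[0,0]),r.get_state()["joint_pos"],r.get_state()["width"])
print(project("wrist",world(h,[[-130,45,70],[-60,-150,177],[-18,-150,235],[-190,-180,30]]),T))
for p in ([10,-150,300],[10,-150,218]): print(toolmove(T,world(h,p)))
```

```text
[0.4734 0.2201 0.3105] -0.15478540421016265 [ 0.3863 -0.2294  1.6299  0.      1.7392  2.1128] 0.052632024092277595
[[326.4279 172.7393]
 [603.9345  82.0078]
 [692.5696 -16.4517]
 [520.334  221.6069]]
[[178.5547 206.0064  10.7276]]
[[178.2089 206.215   92.7266]]
```

View pics/w2.png

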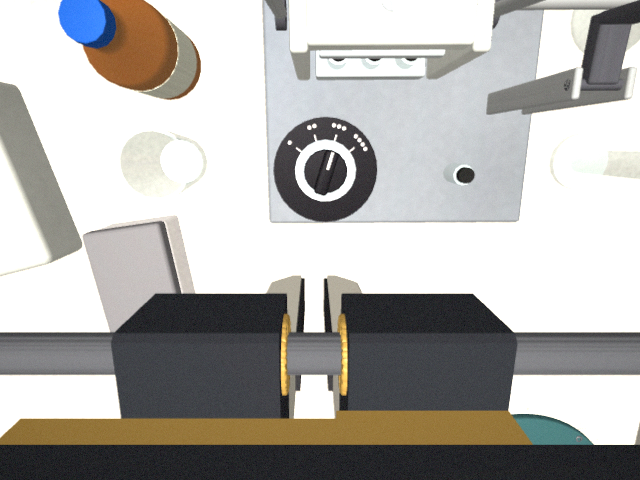

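The pointer sits at the three-dot mark, at (331,155) near the dots at (339,127). The fit matches the corner and hinge within 1–3 px. I'll move to behind the tab.

Request:
{"name": "jog_arm", "arguments": {"plan": [[1,25,29,0,0,0,0],[1,25,29,0,0,0,0],[1,25,29,0,0,0,0],[1,25,29,0,0,0,0],[1,25,29,0,0,0,0]]}}

```text
clock: 6.2
ee_pos: [0.5747, 0.0558, 0.3046]
tcp_rot: [3.132, -0.244, -0.004]
force: [0.1, 0.9, 0.1]
width: 0.006
grip_force: 0.0
```

Request:
{"name": "jog_arm", "arguments": {"plan": [[1,26,30,0,0,0,0],[1,27,31,0,0,0,0],[1,0,0,0,0,0,0],[1,0,0,0,0,0,0]]}}

```text
clock: 6.53
ee_pos: [0.6177, -0.0126, 0.3038]
tcp_rot: [3.132, -0.248, -0.006]
force: [-0.0, 0.6, -0.0]
width: 0.008
grip_force: 0.0
```

Run:
```python
from h import *
T=tool(); h=[.6304,.1389,-.1485]
print(T[:3,3],np.arctan2(T[1,0],T[0,0]))
for p in ([10,-150,218],[-95,-150,218]): print(toolmove(T,world(h,p)))
```

```text
[ 0.6177 -0.0126  0.3038] -0.15815539597945352
[[ 0.4507 -1.7078 85.7617]]
[[-104.5436   -0.6941   86.1917]]
```

Request:
{"name": "jog_arm", "arguments": {"plan": [[1,0,-1,30,0,0,0],[1,0,0,30,0,0,0],[1,0,0,25,0,0,0],[1,0,0,0,0,0,0],[1,0,0,0,0,0,0]]}}

```text
clock: 6.95
ee_pos: [0.6169, -0.0091, 0.2206]
tcp_rot: [-3.132, 0.241, 0.004]
force: [-0.1, 0.5, 0.9]
width: 0.006
grip_force: 0.0
```

Run:
```python
from h import *
T=tool(); h=[.6304,.1389,-.1485]
print(T[:3,3],r.get_state()["force"])
for p in ([-14,-150,218],[-95,-150,218]): print(toolmove(T,world(h,p)))
```

```text
[ 0.6169 -0.0091  0.2206] [-0.0698  0.4559  0.9216]
[[-22.4922   1.7353   2.6482]]
[[-103.4908    2.1523    2.8729]]
```

Request:
{"name": "jog_arm", "arguments": {"plan": [[1,-10,1,2,0,0,0],[1,-12,0,0,0,0,0],[1,-12,0,0,0,0,0],[1,-12,0,0,0,0,0],[1,-12,0,0,0,0,0]]}}

```text
clock: 7.37
ee_pos: [0.5621, -0.0021, 0.2264]
tcp_rot: [3.132, -0.242, 0.019]
force: [3.8, -1.7, 31.7]
width: 0.004
grip_force: 12.9
```

Request:
{"name": "jog_arm", "arguments": {"plan": [[1,-12,0,0,0,0,0],[1,-12,0,0,0,0,0],[1,-12,0,0,0,0,0],[1,-10,0,0,0,0,0],[1,0,0,0,0,0,0]]}}

```text
clock: 7.78
ee_pos: [0.5138, 0.0053, 0.2215]
tcp_rot: [-3.132, 0.241, -0.004]
force: [-1.8, 0.2, 2.5]
width: 0.007
grip_force: 0.9
```

Request:
{"name": "jog_arm", "arguments": {"plan": [[1,0,0,6,0,0,0],[1,0,0,6,0,0,0],[1,0,0,4,0,0,0],[1,0,0,0,0,0,0]]}}

```text
clock: 8.12
ee_pos: [0.5133, 0.0055, 0.2111]
tcp_rot: [-3.131, 0.24, 0.001]
force: [-55.1, 6.4, 75.1]
width: 0.005
grip_force: 41.3
```

Run:
```python
from h import *
import cv2
T=tool(); h=[.6304,.1389,-.1485]
print(T[:3,3],r.get_state()["force"])
print(toolmove(T,world(h,[-95,-150,202])))
im=viewer.read_camera("side")[145:355,240:420]
cv2.imwrite("pics/s3.png",cv2.resize(im[:,:,::-1],None,fx=2.8,fy=2.8,interpolation=cv2.INTER_CUBIC))
```

```text
[0.5133 0.0055 0.2111] [-55.0577   6.3607  75.1353]
[[1.1145 0.7662 9.0814]]
```

View pics/s3.png

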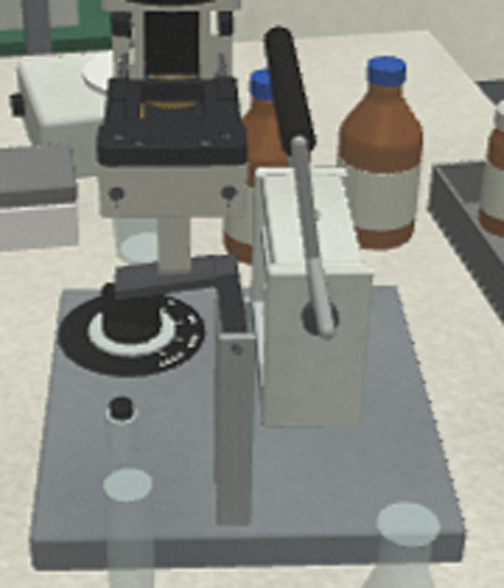

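The catch has turned past vertical, with its tab now pointing forward from (238,262) to (118,278), but the contact force is high. I'll back off upwards and measure the catch angle.

Request:
{"name": "jog_arm", "arguments": {"plan": [[1,0,0,-10,0,0,0],[1,0,0,-20,0,0,0],[1,0,0,-10,0,0,0],[1,0,0,0,0,0,0]]}}

```text
clock: 8.5
ee_pos: [0.516, 0.0048, 0.2457]
tcp_rot: [-3.132, 0.241, -0.005]
force: [-0.5, -0.3, 0.4]
width: 0.007
grip_force: 0.0
```

Run:
```python
from h import *
import cv2
T=tool(); h=[.6304,.1389,-.1485]
print(T[:3,3],r.get_state()["force"])
im=viewer.read_camera("side")[145:355,240:420]
im=cv2.resize(im[:,:,::-1],None,fx=2.8,fy=2.8,interpolation=cv2.INTER_CUBIC)
for th,c in((1.57,(0,255,0)),(1.8,(0,255,255)),(2.3,(0,0,255))):
    a,b=np.cos(th),np.sin(th)
    # right side (y=-161/-163) outline: hinge, outer corner, tab top outer
    q=[[-60,-161,170]]+[[-60+u*a-v*b,-163,170+u*b+v*a] for u,v in((46,0),(46,65),(38,65))]
    p=(project("side",world(h,q))-[240,145])*2.8
    cv2.polylines(im,[p.astype(np.int32)],False,c,1)
cv2.imwrite("pics/s4.png",im)
```

```text
[0.516  0.0048 0.2457] [-0.4586 -0.3151  0.424 ]
```

View pics/s4.png

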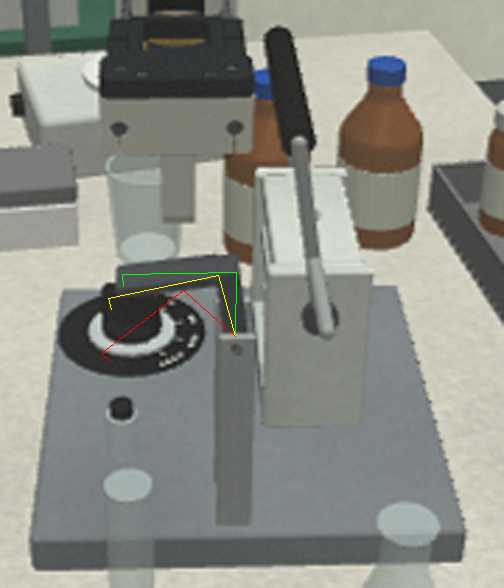

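The overlay puts the catch at about 1.6–1.65 rad, which is above 1.4 and clear of the pin. Next I'll go up, turn 90° and open over the bar.

Request:
{"name": "jog_arm", "arguments": {"plan": [[1,0,0,-30,0,0,0],[1,0,0,-30,0,0,-6],[1,0,0,-25,0,0,-7],[0.4,0,0,0,0,0,-7],[0,0,0,0,0,0,-7]]}}

```text
clock: 8.97
ee_pos: [0.5156, 0.0048, 0.3288]
tcp_rot: [3.1, 0.506, 0.001]
force: [0.2, -0.2, -0.9]
width: 0.102
grip_force: 0.0
```

Request:
{"name": "jog_arm", "arguments": {"plan": [[-0.3,0,0,0,0,0,-7],[-0.3,0,0,0,0,0,-7],[-0.3,0,0,0,0,0,-7],[-0.3,0,0,0,0,0,-7],[-0.3,0,0,0,0,0,-7]]}}

```text
clock: 9.38
ee_pos: [0.5152, 0.0048, 0.327]
tcp_rot: [-2.804, -1.414, 0.002]
force: [0.6, -0.2, 0.8]
width: 0.458
grip_force: 0.0
```

Request:
{"name": "jog_arm", "arguments": {"plan": [[-0.3,0,0,0,0,0,-7],[-0.3,0,0,0,0,0,-7],[-0.3,0,0,0,0,0,-7],[-0.3,0,0,0,0,0,-7],[-0.3,0,0,0,0,0,0]]}}

```text
clock: 9.8
ee_pos: [0.5151, 0.0049, 0.3271]
tcp_rot: [-2.378, -2.051, 0.002]
force: [0.6, -0.6, -0.4]
width: 0.648
grip_force: 0.0
```

Run:
```python
from h import *
T=tool(); h=[.6304,.1389,-.1485]
s=r.get_state();print(T[:3,3],np.arctan2(T[1,0],T[0,0]),s["joint_pos"],s["width"])
print(toolmove(T,world(h,[-19.4,0,240])))
```

```text
[0.5151 0.0049 0.3271] 1.4233894545114774 [-0.0401 -0.2392  1.6072 -0.      1.7754  0.1074] 0.6482570687877722
[[149.5389  75.0873  86.9171]]
```

Request:
{"name": "jog_arm", "arguments": {"plan": [[-0.3,30,15,0,0,0,0],[-0.3,30,15,0,0,0,0],[-0.3,30,15,0,0,0,0],[-0.3,30,15,0,0,0,0],[-0.3,29,15,0,0,0,0]]}}

```text
clock: 10.22
ee_pos: [0.6128, 0.1422, 0.3273]
tcp_rot: [-2.39, -2.038, 0.002]
force: [1.0, -0.8, 0.2]
width: 0.65
grip_force: 0.0
```

Request:
{"name": "jog_arm", "arguments": {"plan": [[-0.3,0,0,0,0,0,0],[-0.3,0,0,15,0,0,0],[-0.3,0,0,15,0,0,0],[-0.3,0,0,0,0,0,0]]}}

```text
clock: 10.55
ee_pos: [0.6112, 0.1403, 0.2942]
tcp_rot: [-2.386, -2.039, 0.007]
force: [-0.4, -0.4, -0.1]
width: 0.652
grip_force: 0.0
```

Run:
```python
from h import *
import cv2
T=tool(); h=[.6304,.1389,-.1485]
print(T[:3,3]);print(toolmove(T,world(h,[-19.4,0,240])))
im=viewer.read_camera("side")[65:355,200:440]
cv2.imwrite("pics/s5.png",cv2.resize(im[:,:,::-1],None,fx=2,fy=2))
```

```text
[0.6112 0.1403 0.2942]
[[ 1.5684  0.0603 54.2154]]
```

View pics/s5.png

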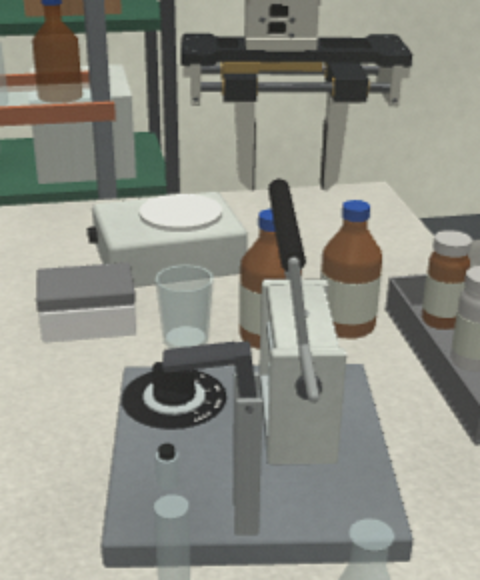

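The fingers (tips at (247,187) and (328,187)) straddle the bar, which runs from (280,185) to (290,258). The catch stays open and the dial is unchanged. Lower and grip.

Request:
{"name": "jog_arm", "arguments": {"plan": [[-0.3,0,0,20,0,0,0],[-0.3,0,0,20,0,0,0],[-0.3,0,0,14,0,0,0],[0.5,0,0,0,0,0,0],[1,0,0,0,0,0,0]], "grip_force": 30}}

```text
clock: 11.02
ee_pos: [0.6117, 0.1403, 0.2448]
tcp_rot: [-2.386, -2.043, 0.001]
force: [-0.2, -0.1, 0.6]
width: 0.553
grip_force: 0.0
```

Request:
{"name": "jog_arm", "arguments": {"plan": [[1,0,0,0,0,0,0],[1,0,0,0,0,0,0],[1,0,0,0,0,0,0],[1,0,0,0,0,0,0],[1,0,0,0,0,0,0]]}}

```text
clock: 11.43
ee_pos: [0.6108, 0.1409, 0.2453]
tcp_rot: [-2.384, -2.043, 0.003]
force: [-7.7, -0.3, 5.0]
width: 0.225
grip_force: 30.0
```

Run:
```python
from h import *
T=tool(); h=[.6304,.1389,-.1485]; s=r.get_state()
print(T[:3,3],s["width"],s["grip_force"],s["force"],toolmove(T,world(h,[-19.4,0,240])))
a=.15+np.linspace(0,1.0,13); print(np.diff(np.c_[-130*np.sin(a),-130*np.cos(a)],axis=0))
```

```text
[0.6108 0.1409 0.2453] 0.22527811059489747 30.006374716758728 [-7.7354 -0.3244  4.9505] [[0.8881 0.2765 5.2964]]
[[-10.6319   2.0631]
 [-10.4233   2.9409]
 [-10.1423   3.7983]
 [ -9.7909   4.6293]
 [ -9.3716   5.4282]
 [ -8.8873   6.1895]
 [ -8.3412   6.9077]
 [ -7.7373   7.5781]
 [ -7.0797   8.1958]
 [ -6.3729   8.7566]
 [ -5.6219   9.2567]
 [ -4.8319   9.6926]]
```

Gripped, with the width at 21 mm. I'll pull along the arc.

Request:
{"name": "jog_arm", "arguments": {"plan": [[1,0,-10,3,0,0,0],[1,0,-10.5,4,0,0,0],[1,0,-10,4.5,0,0,0],[1,0,-10,5,0,0,0],[1,0,-9.5,5.5,0,0,0]], "grip_force": 45}}

```text
clock: 11.85
ee_pos: [0.5634, 0.1483, 0.2246]
tcp_rot: [2.383, 2.042, 0.007]
force: [8.2, 0.5, 5.6]
width: 0.229
grip_force: 45.0
```

```bash
cat > q.py <<'E'
from h import *
T=tool(); h=[.6304,.1389,-.1485]; s=r.get_state()
d=T[:3,3]+.019*T[:3,2]-world(h,[0,0,130])[0]; x=d[0]*np.cos(h[2])+d[1]*np.sin(h[2])
print("grasp px,z",x*1000,d[2]*1000+130,"q",np.arctan2(-x,d[2]+.0)-.15,"R",np.hypot(x,d[2])); print(s["force"],s["width"],s["grip_force"])
d=T[:3,3]-.0*T[:3,2]
for q in(.9,1.0,1.03): print(q,toolmove(T,world(h,[-130*np.sin(.15+q),0,130+130*np.cos(.15+q)-19])))
E
python3 q.py
```

```text
grasp px,z -67.53098029052909 205.6268160433341 q 0.5789065015691508 R 0.10138958824185117
[8.1669 0.529  5.5588] 0.22867853880887365 45.0052410364151
0.9 [[  0.2566 -45.3925  48.7056]]
1.0 [[  0.2091 -51.3473  60.2554]]
1.03 [[  0.1959 -52.9055  63.8304]]
```

Request:
{"name": "jog_arm", "arguments": {"plan": [[1,0,-9,6.5,0,0,0],[1,0,-8.5,7,0,0,0],[1,0,-8,8,0,0,0],[1,0,-7,8.5,0,0,0],[1,0,-6.5,9,0,0,0]]}}

```text
clock: 12.27
ee_pos: [0.5253, 0.1545, 0.1856]
tcp_rot: [2.383, 2.042, 0.008]
force: [11.2, -0.8, 6.7]
width: 0.222
grip_force: 45.0
```

```bash
sed -i 's/+.019\*T/-.019*T/' q.py; python3 q.py
```

```text
grasp px,z -106.38110632210336 204.56203542062002 q 0.8094696292172141 R 0.12990934111287167
[11.2496 -0.8086  6.7285] 0.22216423515487635 45.014179944992065
0.9 [[ 0.0771 -6.5514  9.8406]]
1.0 [[  0.0259 -12.5124  21.3872]]
1.03 [[  0.0116 -14.0725  24.9613]]
```

Request:
{"name": "jog_arm", "arguments": {"plan": [[1,0,-6,9,0,0,0],[1,0,-5,9,0,0,0],[1,0,-2,4,0,0,0],[1,0,0,0,0,0,0],[1,0,0,0,0,0,0]]}}

```text
clock: 12.68
ee_pos: [0.513, 0.1566, 0.1637]
tcp_rot: [2.383, 2.042, 0.009]
force: [11.8, 0.9, 6.4]
width: 0.226
grip_force: 45.0
```

```bash
python3 q.py
```

```text
grasp px,z -118.81767499261662 182.68973847319663 q 1.003402431162687 R 0.12997633796589642
[11.7978  0.9065  6.4193] 0.22561047188620104 45.00781059265137
0.9 [[ -0.0611   6.0103 -11.958 ]]
1.0 [[-0.1164  0.0458 -0.4132]]
1.03 [[-0.132  -1.5154  3.1605]]
```

Request:
{"name": "jog_arm", "arguments": {"plan": [[1,0,-1,2,0,0,0],[1,0,0,0,0,0,0],[1,0,0,0,0,0,0],[1,0,0,0,0,0,0],[1,0,0,0,0,0,0]]}}

```text
clock: 13.1
ee_pos: [0.5128, 0.1566, 0.1631]
tcp_rot: [2.382, 2.041, 0.012]
force: [12.6, 0.6, 14.6]
width: 0.226
grip_force: 45.0
```

Request:
{"name": "jog_arm", "arguments": {"plan": [[1,0,0,0,0,0,0],[1,0,0,0,0,0,0],[1,0,0,0,0,0,0],[1,0,0,0,0,0,0]]}}

```text
clock: 13.43
ee_pos: [0.5129, 0.1566, 0.1631]
tcp_rot: [2.382, 2.041, 0.012]
force: [12.4, -1.4, 17.0]
width: 0.223
grip_force: 45.0
```

```bash
python3 - <<'E'
from h import *
import cv2
im=viewer.read_camera("side")[65:355,200:440]
cv2.imwrite("pics/s6.png",cv2.resize(im[:,:,::-1],None,fx=2,fy=2))
E
python3 q.py
```

```text
grasp px,z -119.0326520215501 182.12331446225647 q 1.008057837285541 R 0.12994465036243205
[11.8217 -1.0189 16.2258] 0.22341792539422597 45.0114244222641
0.9 [[ -0.0751   6.2137 -12.5086]]
1.0 [[-0.1375  0.2223 -0.9778]]
1.03 [[-0.1552 -1.3472  2.5922]]
```

View pics/s6.png

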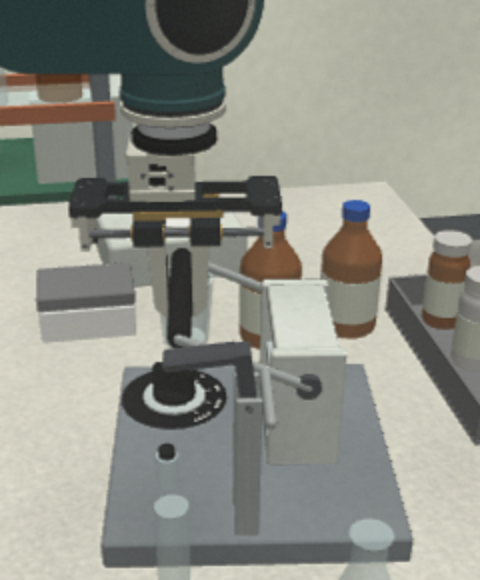

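The bar is fully down between the fingers, from (180,255) to (180,340). The catch is still open, the dial is unchanged and the bystanders are in place. The force rises against the end stop, so I'm handing in.

```bash
python3 -c "
from plant import finish_job
print(finish_job())"
```

```text
the job is handed in; nothing more can be done
None
```

I handed the job in with the gripper holding the handle against its stop (about 1.0 rad), the dial on three dots and the catch open at about 1.6 rad; the bottles and glassware visible in the last camera view were still in place, and the verdict isn't shown to me.

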